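# Change over the reagent cassettes in the analyser's carrier

### The arm

A 6-joint arm with a two-finger parallel gripper is mounted at the origin on the work surface. World frame = base frame: x ahead of the robot, y to its left, z up, the work surface at z = 0. Lengths are in m, angles in rad, forces in N, time in s.
With the tool pointing down it reaches from about 0.425 to 0.95 m from the base axis. Payload 3.5 kg.
Tool frame: the origin (TCP) lies at the very end of the fingers, on their centre line; the grasp point (between the pads) lies 19 mm behind it; z points along the fingers, y is the line along which they close (so a half turn about z gives the same grasp; the last joint's range is limited). The gripper opens to 85 mm and grips with 20 to 120 N. Pads are 22 mm wide; open, the fingers measure 114 mm over their backs; the gripper's body (76 mm by 85 mm) begins 54 mm behind the grasp point. The pads swing forward as they close: fully open they stand 13 mm farther back than shut.
Start: joints at [-1.38, 0.286, 1.577, -0, 1.279, -0.15], TCP at [0.226, -0.636, 0.206] pointing down, gripper open.
Joint ranges: [-2.77, 2.77], [-0.9, 2.22], [0.21, 2.48], [-1.53, 4.67], [0.24, 2.81], [-2.84, 2.84]. Speed limits (rad/s): [2.79, 2.79, 3.14, 3.14, 3.14, 3.14].

### API

Orientations are given as [roll, pitch, yaw] about the fixed x, y, z axes, in that order (R = Rz(yaw) Ry(pitch) Rx(roll)).
In Python, from workcell import ctrl, eoat, imaging, job, nets, read_t, read_joint_pos, read_joint_vel, read_tau, read_tcp_pos, read_ee_rot, read_wrist_force, read_torque, read_width, read_grip_force gives the robot as it stands. The module is installed in compiled form; this text tells all that it offers. Calls block until the motion is done:
- ctrl.move_ptp(position, orientation): joint-space move of the TCP to a pose.
- ctrl.line_to(position, orientation=None, rate=0.15, stop_force=None): straight line of the TCP; orientation=None keeps the orientation; rate is the mean speed in m/s. With stop_force (N) it stops when the force on the tool has changed by that much, and returns True; else False.
- ctrl.movej(angles): joint-space move.
- eoat.command_gripper(opening): opening from 0.0 (shut) to 1.0 (fully open); the grip force is fixed at half the most; returns when the fingers have stopped.
- ctrl.hold(seconds).
- ctrl.solve_ik(position, orientation): joint angles nearest the present ones, or None.
- imaging.grab_frame(name): name is "side" or "top" or "wrist"; returns a dict with "frame" (480x640x3 uint8, red, green, blue), "mtx" (3x3 intrinsics, pixels), "R" (3x3) and "t" (3): a world point X has camera coordinates R X + t. Camera axes: x right, y down, z forward; pixel columns grow to the right and rows downward; lengths in m; the calibration is good to about 2 mm. The wrist camera is an equidistant fisheye: a pixel r from the principal point sees the ray r / f radians off the axis. A picture is of the moment at which its call begins. There is no depth.
A pose or a line that the arm cannot do raises ctrl.IKError and nothing moves.
- job.finish_job(): hands the job in; it is judged then, once.
Trained networks look in the newest picture that a camera, given by its name, has taken for a name from the list of things; names that differ only in an ending like _2 or _b are one class to them, and where a whole thing is asked for, a point or a joint stands for the part that bears it (a point fixed in the world has none). Each returns a list of dicts, best first, with "p" (0 to 1); they miss things now and then, are a little off and sometimes report something else, mostly with a low value. They report only what shows in the picture. A call takes as long as a camera call.
- nets.recognise(camera, name): "location" ([x, y, z] in m, in the coordinates of the camera as it stood for that picture, good to about 4 mm: the middle of the surface that is visible of it).
Readings, each from a call of its own:
- read_t(): time.
- read_joint_pos(): joint angles.
- read_joint_vel(): joint speeds.
- read_tau(): joint torques, N m.
- read_tcp_pos(): TCP position.
- read_ee_rot(): TCP orientation.
- read_wrist_force(): force on the tool from outside, world axes, zero at the start.
- read_torque(): the same for the moment, N m.
- read_width(): opening from 0.0 (shut) to 1.0 (fully open).
- read_grip_force(): force on a finger pad.
Only numpy, scipy, OpenCV 4.12 (cv2) and the standard library are available. Lean on these libraries where they do the work, as an engineer would, in place of code of your own. Each camera call takes 0.05 s, during which the arm holds its last target. There are 200 camera calls.

### The job

Without lifting it, slide the blue carrier out from under the reader bridge along its track until its leading edge is at the blue load line, clear the spent cassettes (red caps) out of it into the yellow bin, and stand every fresh cassette (blue caps) from the sloping stand upright on its edge, fully down, in a carrier slot of its own, never tipping a fresh one over. Then slide the loaded carrier back, still without lifting, fully home against the stop, press the green start key once it is there, and leave the other things on the bench where they are.

Things in the scene. Friction and masses are not known exactly. Their poses are not given: they have to be found in the camera images.
- deck: Fixed dark grey loading deck: plate 200 x 550 x 12 mm. Origin on the bench plane under the track's centre line; local y runs along the track towards the home stop (steel block at y 212 to 222 mm); z up. Two rails, 10 mm above the plate, inner faces 54.5 mm either side of the centre line, guide the carrier. Blue line across the plate at y -8 mm, green line at the stop.
- load_mark (a point): Load position, on the plate's top face: the carrier's origin lies here when its leading (+y) edge is at the blue line. Axes as the deck's.
- run_mark (a point): Run (home) position, on the plate's top face: the carrier's origin lies here when its leading (+y) edge touches the stop. 220 mm from load_mark; axes as the deck's. A white reader bridge crosses the track above it: 60 mm wide along the track, centred here, underside 139 mm and top 184 mm above the bench, posts 66 to 82 mm either side of the centre line.
- carrier: Loose blue carrier, 0.4 to 0.65 kg, sliding on the deck plate with 2.5 mm play to each rail; starts home or up to 35 mm short of it. Base 104 mm wide (x), 6 mm thick, y -165 to +92 mm; origin under the middle of its four slots, axes as the deck's, +y edge leading. Slot walls rise 34 mm above the origin; side walls 48.5 mm either side of the centre line close the slot ends.
- handle (a point): Middle of the flat blue and white grip tab on the carrier's outer (-y) end: 34 mm (x) by 14 mm (y), its top 24 mm above this point, 62 mm above the carrier's underside. Free space 40 mm or more on both its y sides.
- slot0 (a point): Centre of the floor of the carrier slot nearest the handle (carrier y -75 mm), 6 mm above the carrier's underside. Each slot lies across the track, 24 mm wide between white walls 3 mm thick, 28 mm high and 97 mm long. A seated cassette has its origin here, its long side across the track.
- slot1 (a point): The same for the second slot (carrier y -25 mm).
- slot2 (a point): The same for the third slot (carrier y +25 mm).
- slot3 (a point): The same for the fourth slot (carrier y +75 mm).
- stand: Fixed aluminium stand, base 112 x 236 x 8 mm, origin under its centre. Four rests 56 mm apart along its y, each holding a cassette leaning 20 degrees, top towards the stand's +y, long side along the stand's x. Up the cassette from its underside, the back rest is 38 mm and the toe lip 10 mm high; end cheeks rise 38 mm above the bench.
- bin: Fixed yellow open waste bin, 130 (x) x 180 (y) x 95 mm high, walls and floor 4 mm; origin under its centre.
- key (a joint): Green start key, travel 6 mm, 0 at rest and 0.006 fully down, sprung, about 5 N to push fully down.
- key_top (a point): Centre of the top face of the green start key, on the deck plate's robot-side strip; press straight down.
- wash_bottle: Bystander: wash bottle with red cap, 66 mm diameter, 170 mm high, origin at the centre of its underside.
- tip_box: Bystander: green pipette-tip box with clear lid, 120 x 84 x 70 mm, origin at the centre of its underside.
- timer: Bystander: white bench timer, 75 x 65 x 30 mm, origin at the centre of its underside.
- fresh0: Fresh reagent cassette, a flat block 90 mm long (x), 20 mm thick (y), 76 mm tall plus 8 mm of caps on top; origin at the centre of its underside, z up the cassette. 100 g, off-white with blue caps, starts in the stand. Three or four fresh and one to two spent are present; the state gives None for absent ones.
- fresh1: Fresh reagent cassette, a flat block 90 mm long (x), 20 mm thick (y), 76 mm tall plus 8 mm of caps on top; origin at the centre of its underside, z up the cassette. 100 g, off-white with blue caps, starts in the stand. Three or four fresh and one to two spent are present; the state gives None for absent ones.
- fresh2: Fresh reagent cassette, a flat block 90 mm long (x), 20 mm thick (y), 76 mm tall plus 8 mm of caps on top; origin at the centre of its underside, z up the cassette. 100 g, off-white with blue caps, starts in the stand. Three or four fresh and one to two spent are present; the state gives None for absent ones.
- fresh3: Fresh reagent cassette, a flat block 90 mm long (x), 20 mm thick (y), 76 mm tall plus 8 mm of caps on top; origin at the centre of its underside, z up the cassette. 100 g, off-white with blue caps, starts in the stand. Three or four fresh and one to two spent are present; the state gives None for absent ones.
- spent0: Spent reagent cassette, a flat block 90 mm long (x), 20 mm thick (y), 76 mm tall plus 8 mm of caps on top; origin at the centre of its underside, z up the cassette. 60 g, grey-brown with red caps, starts standing in a carrier slot. Three or four fresh and one to two spent are present; the state gives None for absent ones.
- spent1: Spent reagent cassette, a flat block 90 mm long (x), 20 mm thick (y), 76 mm tall plus 8 mm of caps on top; origin at the centre of its underside, z up the cassette. 60 g, grey-brown with red caps, starts standing in a carrier slot. Three or four fresh and one to two spent are present; the state gives None for absent ones.
- spent2: Spent reagent cassette, a flat block 90 mm long (x), 20 mm thick (y), 76 mm tall plus 8 mm of caps on top; origin at the centre of its underside, z up the cassette. 60 g, grey-brown with red caps, starts standing in a carrier slot. Three or four fresh and one to two spent are present; the state gives None for absent ones.
- spent3: Spent reagent cassette, a flat block 90 mm long (x), 20 mm thick (y), 76 mm tall plus 8 mm of caps on top; origin at the centre of its underside, z up the cassette. 60 g, grey-brown with red caps, starts standing in a carrier slot. Three or four fresh and one to two spent are present; the state gives None for absent ones.

How it is judged:
On the way, in this order (a step that is already met when the one before it is completed fails the run):
1. the carrier is slid out to the load mark (leading edge within 15 mm of the blue line) (y of carrier in the frame of load_mark between -0.015 and 0.015 m), for 0.2 s.
2. with the carrier still out, clear of the bridge (150 mm or more from home), all spent cassettes are in the bin and all fresh ones stand seated in slots (y of carrier in the frame of run_mark below -0.15 m and (distance between fresh0 and slot0 below 0.008 m or distance between fresh0 and slot1 below 0.008 m or distance between fresh0 and slot2 below 0.008 m or distance between fresh0 and slot3 below 0.008 m) and angle between each of fresh0, fresh1, fresh2, fresh3's own z axis and vertical below 0.12 rad and (distance between fresh1 and slot0 below 0.008 m or distance between fresh1 and slot1 below 0.008 m or distance between fresh1 and slot2 below 0.008 m or distance between fresh1 and slot3 below 0.008 m) and (distance between fresh2 and slot0 below 0.008 m or distance between fresh2 and slot1 below 0.008 m or distance between fresh2 and slot2 below 0.008 m or distance between fresh2 and slot3 below 0.008 m) and (distance between fresh3 and slot0 below 0.008 m or distance between fresh3 and slot1 below 0.008 m or distance between fresh3 and slot2 below 0.008 m or distance between fresh3 and slot3 below 0.008 m) and x of spent0 in the frame of bin between -0.065 and 0.065 m and y of spent0 in the frame of bin between -0.09 and 0.09 m and z of each of spent0, spent1, spent2, spent3 in the frame of bin below 0.092 m and x of spent1 in the frame of bin between -0.065 and 0.065 m and y of spent1 in the frame of bin between -0.09 and 0.09 m and x of spent2 in the frame of bin between -0.065 and 0.065 m and y of spent2 in the frame of bin between -0.09 and 0.09 m and x of spent3 in the frame of bin between -0.065 and 0.065 m and y of spent3 in the frame of bin between -0.09 and 0.09 m), for 0.2 s.
3. the loaded carrier is home (within 6 mm of the run mark) with all fresh cassettes seated (y of carrier in the frame of run_mark between -0.006 and 0.006 m and (distance between fresh0 and slot0 below 0.008 m or distance between fresh0 and slot1 below 0.008 m or distance between fresh0 and slot2 below 0.008 m or distance between fresh0 and slot3 below 0.008 m) and angle between each of fresh0, fresh1, fresh2, fresh3's own z axis and vertical below 0.12 rad and (distance between fresh1 and slot0 below 0.008 m or distance between fresh1 and slot1 below 0.008 m or distance between fresh1 and slot2 below 0.008 m or distance between fresh1 and slot3 below 0.008 m) and (distance between fresh2 and slot0 below 0.008 m or distance between fresh2 and slot1 below 0.008 m or distance between fresh2 and slot2 below 0.008 m or distance between fresh2 and slot3 below 0.008 m) and (distance between fresh3 and slot0 below 0.008 m or distance between fresh3 and slot1 below 0.008 m or distance between fresh3 and slot2 below 0.008 m or distance between fresh3 and slot3 below 0.008 m)), for 0.2 s.
4. the start key is pressed (4 mm or more) with the carrier home (value of joint key above 0.004 m and y of carrier in the frame of run_mark between -0.006 and 0.006 m), for 0.05 s.
At the end, for the whole second after the job is handed in: Carrier home within 6 mm of the run mark; every fresh cassette upright (within 0.12 rad) with its origin within 8 mm of a slot's floor centre; every spent cassette inside the bin; the key released; everything at rest (all of step 3 and x of spent0 in the frame of bin between -0.065 and 0.065 m and y of spent0 in the frame of bin between -0.09 and 0.09 m and z of each of spent0, spent1, spent2, spent3 in the frame of bin below 0.092 m and x of spent1 in the frame of bin between -0.065 and 0.065 m and y of spent1 in the frame of bin between -0.09 and 0.09 m and x of spent2 in the frame of bin between -0.065 and 0.065 m and y of spent2 in the frame of bin between -0.09 and 0.09 m and x of spent3 in the frame of bin between -0.065 and 0.065 m and y of spent3 in the frame of bin between -0.09 and 0.09 m and linear speed of each of fresh0, fresh1, fresh2, fresh3, spent0, spent1, spent2, spent3, carrier below 0.02 m/s and value of joint key below 0.002 m); the robot touches nothing.
It fails at once if the carrier is lifted (10 mm or more off the plate) or tipped (0.15 rad) (z of carrier in the frame of deck above 0.022 m or angle between carrier's own z axis and vertical above 0.15 rad).
It fails at once if a fresh cassette is tipped over (leaning 0.8 rad or more) (angle between any of fresh0, fresh1, fresh2, fresh3's own z axis and vertical above 0.8 rad).
It fails at once if a bystander is knocked over or pushed 30 mm or more (distance of any of wash_bottle, tip_box, timer from where it was at the start of the episode above 0.03 m or angle between any of wash_bottle, tip_box, timer's own z axis and vertical above 0.5 rad).
Of spent0, spent1, spent2, spent3 only 1 to 2 are there at a start; the rules pass over those that are not, and their reading is None.
Of fresh0, fresh1, fresh2, fresh3 only 3 to 4 are there at a start; the rules pass over those that are not, and their reading is None.
At some moment in a run one of carrier may be knocked a few centimetres aside while the robot is not near it.
It also fails if it takes over 210 s, if anything falls off the work surface, if the arm or the gripper's body presses on something with over 40 N, if the wrist force passes 120 N, or if a joint passes its speed limit or range.

## Working session

There is one attempt and no reset: what is moved stays moved. The work goes in short steps, each a Python script; the robot and the scene stay as the last script left them, time stands still between calls to the robot, and variables do not carry over. Pictures are saved under pics/ and viewed, at most 14 in all, crops included, and the job is handed in when it is done.

```bash
mkdir -p pics; cat > h.py <<'E'
import numpy as np, cv2
from workcell import *
from workcell import ctrl, eoat, imaging, job, nets, read_t, read_tcp_pos, read_ee_rot, read_wrist_force, read_width, read_grip_force, read_joint_pos
def grab(c,save=None):
    f=imaging.grab_frame(c)
    if save: cv2.imwrite(f'pics/{save}.png',cv2.cvtColor(f['frame'],cv2.COLOR_RGB2BGR))
    return f
def find(c,f,name):
    return [(round(d['p'],2),np.round(np.array(f['R']).T@(np.array(d['location'])-np.array(f['t'])),4)) for d in nets.recognise(c,name)]
def ray(f,u,v,z):
    "pinhole pixel -> world point on plane z"
    R=np.array(f['R']);t=np.array(f['t']);d=R.T@np.linalg.solve(np.array(f['mtx']),[u,v,1.]);o=-R.T@t
    return o+d*(z-o[2])/d[2]
def proj(f,X):
    p=np.array(f['mtx'])@(np.array(f['R'])@np.array(X)+np.array(f['t']));return p[:2]/p[2]
E
python3 - <<'E'
from h import *
for c in('top','side'):
    f=grab(c,c+'0'); print(c,np.round(-np.array(f['R']).T@f['t'],3))
    for n in ['deck','carrier','handle','stand','bin','key','wash_bottle','tip_box','timer','fresh0','spent0']:
        print(n,[(p,list(x)) for p,x in find(c,f,n) if p>.25])
E
```

```text
top [0.458 0.027 1.501]
deck [(0.93, [np.float64(0.6333), np.float64(0.102), np.float64(0.0093)]), (0.72, [np.float64(0.615), np.float64(0.3558), np.float64(0.0946)])]
carrier [(0.59, [np.float64(0.6329), np.float64(0.1938), np.float64(0.0187)])]
handle [(0.91, [np.float64(0.6353), np.float64(0.1892), np.float64(0.0166)])]
stand [(0.84, [np.float64(0.4838), np.float64(-0.3114), np.float64(0.0111)]), (0.68, [np.float64(0.6283), np.float64(0.1015), np.float64(0.0148)])]
bin [(0.71, [np.float64(0.366), np.float64(0.252), np.float64(0.0029)]), (0.47, [np.float64(0.6365), np.float64(0.1953), np.float64(0.0155)])]
key []
wash_bottle [(0.69, [np.float64(0.6871), np.float64(-0.276), np.float64(0.1163)])]
tip_box [(0.85, [np.float64(0.6467), np.float64(-0.4504), np.float64(0.0694)]), (0.57, [np.float64(0.5662), np.float64(0.0613), np.float64(0.0409)])]
timer [(0.84, [np.float64(0.482), np.float64(0.4982), np.float64(0.0286)])]
fresh0 [(0.94, [np.float64(0.49), np.float64(-0.3135), np.float64(0.0941)]), (0.93, [np.float64(0.4807), np.float64(-0.3723), np.float64(0.0901)]), (0.84, [np.float64(0
[... 1013 characters left out ...]
4(0.0661), np.float64(0.0305)])]
tip_box [(0.65, [np.float64(0.6995), np.float64(-0.2638), np.float64(0.0978)]), (0.57, [np.float64(0.6503), np.float64(-0.4318), np.float64(0.0722)])]
timer []
fresh0 [(0.94, [np.float64(0.5035), np.float64(-0.2006), np.float64(0.0876)]), (0.92, [np.float64(0.4945), np.float64(-0.2565), np.float64(0.0865)]), (0.77, [np.float64(0.4924), np.float64(-0.3043), np.float64(0.0871)]), (0.64, [np.float64(0.4878), np.float64(-0.3632), np.float64(0.0828)])]
spent0 [(0.68, [np.float64(0.627), np.float64(0.3694), np.float64(0.0928)]), (0.33, [np.float64(0.5699), np.float64(0.066), np.float64(0.0294)]), (0.27, [np.float64(0.6302), np.float64(0.1789), np.float64(0.0119)])]
```

View pics/top0.png

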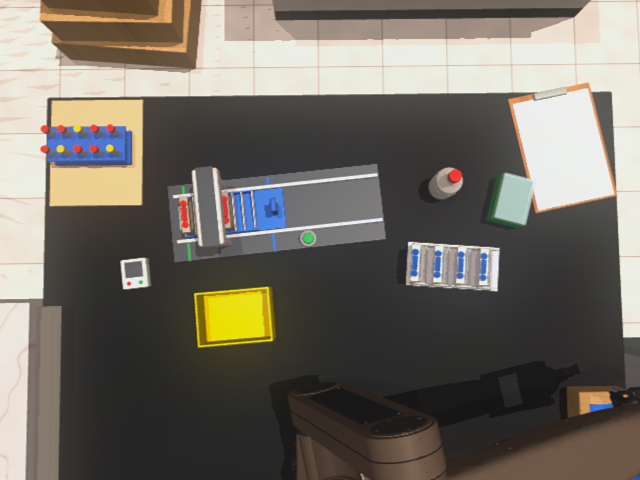

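View pics/side0.png

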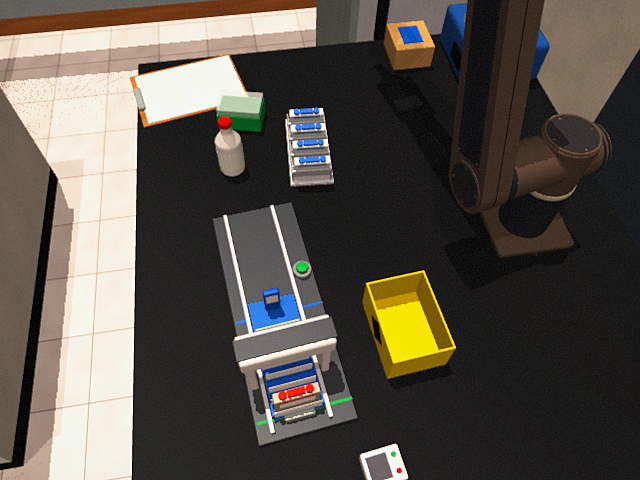

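Top view: the deck runs from (169,186) to (385,239), home stop on the left. The carrier handle is at (272,208), with red caps at (185,215) and (227,208). The bin is at (234,317), the key at (308,238), and the four fresh cassettes at columns 415–483, leaning to the left (+y). I'll rectify the view to fit the deck and stand poses.

```bash
python3 - <<'E'
from h import *
f=grab('top')
for n,uv,z in [('deckc',[(169,186),(377,165),(385,239),(176,261)],.012),('stand',[(408,241),(499,247),(497,291),(405,285)],.008),('bin',[(194,291),(272,288),(274,341),(198,347)],.095)]:
    P=np.array([ray(f,*p,z)[:2] for p in uv]);print(n,np.round(P.mean(0),4),np.round(P,3).tolist())
    d=(P[0]+P[3]-P[1]-P[2]);print(' yaw',np.arctan2(-d[0],d[1]),'len',np.linalg.norm(d)/2,np.linalg.norm(P[0]+P[1]-P[2]-P[3])/2)
# rectified maps, 1.33px/mm; image right=-y, up=+x
def rect(c,w,h,z,s):
    g=np.zeros((h,w,3),np.uint8)
    uu,vv=np.meshgrid(np.arange(w),np.arange(h))
    Y=c[1]-(uu-w/2)/s;X=c[0]-(vv-h/2)/s
    p=np.stack([X,Y,np.full_like(X,z)],-1)@np.array(f['R']).T+np.array(f['t']);p=p@np.array(f['mtx']).T
    return cv2.remap(f['frame'],(p[...,0]/p[...,2]).astype('f4'),(p[...,1]/p[...,2]).astype('f4'),cv2.INTER_CUBIC)
def box(img,c,yaw,w,l,s,pc):
    R=np.array([[np.cos(yaw),-np.sin(yaw)],[np.sin(yaw),np.cos(yaw)]])
    q=np.array([[a*w/2,b*l/2]for a,b in[(1,1),(1,-1),(-1,-1),(-1,1)]])@R.T+c
    H,W=img.shape[:2]
    px=np.stack([W/2-(q[:,1]-pc[1])*s,H/2-(q[:,0]-pc[0])*s],1).astype(int);cv2.polylines(img,[px],True,(255,0,255),1)
np.save('f.npy',f,allow_pickle=True)
a=rect((.63,.1),800,330,.012,1250); 
P=np.array([ray(f,*p,.012)[:2] for p in [(169,186),(377,165),(385,239),(176,261)]]).mean(0)
box(a,P,.1,.2,.55,1250,(.63,.1))
b=rect((.49,-.31),400,270,.008,1250)
P=np.array([ray(f,*p,.008)[:2] for p in [(408,241),(499,247),(497,291),(405,285)]]).mean(0)
box(b,P,-.07,.112,.236,1250,(.49,-.31))
c=rect((.36,.25),400,270,.095,1250)
P=np.array([ray(f,*p,.095)[:2] for p in [(194,291),(272,288),(274,341),(198,347)]]).mean(0)
box(c,P,.04,.13,.18,1250,(.36,.25))
cv2.imwrite('pics/r.png',np.vstack([a,np.hstack([b,c])])[...,::-1])
E
```

```text
deckc [0.6315 0.1392] [[0.704, 0.419], [0.753, -0.122], [0.56, -0.14], [0.509, 0.4]]
 yaw 0.09231748864337913 len 0.5426531127174048 0.19512975699881577
stand [ 0.4883 -0.3125] [[0.554, -0.2], [0.536, -0.435], [0.422, -0.426], [0.441, -0.189]]
 yaw -0.07678650126929787 len 0.2368671978267219 0.11391016569170212
bin [0.37   0.2369] [[0.433, 0.335], [0.438, 0.146], [0.311, 0.142], [0.298, 0.325]]
 yaw 0.04634970765066464 len 0.18620881915046772 0.13113102801766108
```

View pics/r.png

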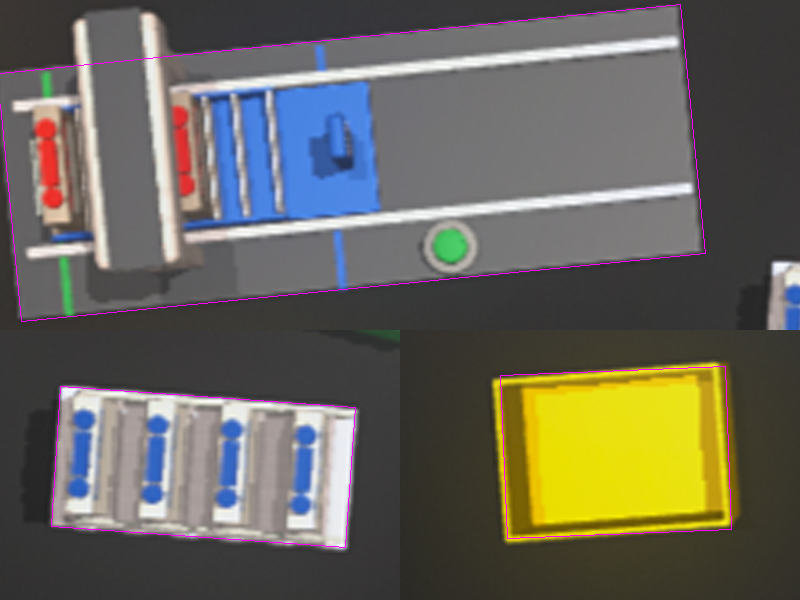

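Deck fit: origin ≈ (0.640, 0.164), yaw ≈ 0.096. Carrier is about home, stand (0.488, -0.3125) at yaw -0.077, bin (0.370, 0.237). Next I move over the handle for a close look.

```bash
cat >> h.py <<'E'
YD=.0962; O=np.array([.6401,.1643]); RD=np.array([[np.cos(YD),-np.sin(YD)],[np.sin(YD),np.cos(YD)]])
def d2w(x,y,z): return np.array([*(O+RD@[x,y]),z])
def w2d(p): return np.array([*(RD.T@(np.array(p)[:2]-O)),p[2]])
def seen(c,f,name,pm=.3): return [(p,np.round(w2d(x),4)) for p,x in find(c,f,name) if p>pm]
def wproj(f,X):
    c=np.array(f['R'])@X+np.array(f['t']);r=np.hypot(c[0],c[1]);th=np.arctan2(r,c[2]);K=np.array(f['mtx'])
    return K[:2,2]+np.array([K[0,0]*c[0],K[1,1]*c[1]])/r*th
def wray(f,u,v,z):
    K=np.array(f['mtx']);a=(u-K[0,2])/K[0,0];b=(v-K[1,2])/K[1,1];th=np.hypot(a,b)
    R=np.array(f['R']);d=R.T@np.array([a/th*np.sin(th),b/th*np.sin(th),np.cos(th)]);o=-R.T@np.array(f['t']);return o+d*(z-o[2])/d[2]
DN=[np.pi,0,YD]
E
python3 - <<'E'
from h import *
print(read_ee_rot(),read_t())
p=d2w(0,-.03,.26)
for y in(YD,YD+np.pi,YD-np.pi): 
    j=ctrl.solve_ik(p,[np.pi,0,y]);print(y,None if j is None else np.round(j,2))
ctrl.move_ptp(p,DN)
f=grab('wrist','w1');print(np.round(-np.array(f['R']).T@f['t'],3),f['mtx'])
for n in('handle','carrier','key','spent0'): print(n,seen('wrist',f,n))
E
```

```text
[ 3.14157855e+00 -1.91949773e-05  3.40735905e-01] 1.25
0.0962 [ 0.05  0.21  1.57 -0.    1.36  1.53]
3.237792653589793 [ 0.05  0.21  1.57  0.    1.36 -1.62]
-3.045392653589793 [ 0.05  0.21  1.57  0.    1.36 -1.62]
[0.723 0.141 0.428] [[371.64829954   0.         314.93562994]
 [  0.         371.64829954 245.70189042]
 [  0.           0.           1.        ]]
handle [(0.86, array([0.0134, 0.0297, 0.0175])), (0.61, array([ 0.0057, -0.0544,  0.0093]))]
carrier [(0.67, array([0.0094, 0.0318, 0.0118]))]
key [(0.92, array([-0.0786, -0.0945,  0.0334]))]
spent0 [(0.61, array([0.0052, 0.0891, 0.0893]))]
```

View pics/w1.png

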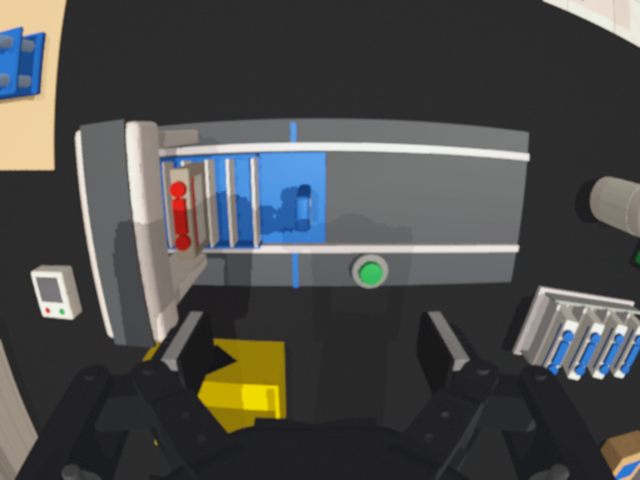

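The wrist view shows the handle tab at about (304,207), rails at v≈150 and v≈248, blue line at u≈295, and the key at (371,271).

```bash
python3 - <<'E'
from h import *
f=grab('wrist')
W=lambda u,v,z:np.round(w2d(wray(f,u,v,z)),4)
print('tab',W(304,207,.074),W(297,187,.074),W(313,228,.074))
print('rails',W(300,149,.022),W(300,248,.022),W(500,155,.022),W(500,247.5,.022))
print('blue',W(294,140,.012),W(295.5,270,.012),'carrier end',W(326,155,.018),W(326,240,.018),'key',W(371,271,.034))
im=cv2.cvtColor(f['frame'],cv2.COLOR_RGB2BGR)[140:260,240:360];cv2.imwrite('pics/w2.png',cv2.resize(im,None,fx=5,fy=5,interpolation=2))
E
```

```text
tab [ 0.0053 -0.0199  0.074 ] [ 0.0251 -0.0133  0.074 ] [-0.0159 -0.0287  0.074 ]
rails [ 0.059  -0.0145  0.022 ] [-0.0537 -0.0134  0.022 ] [ 0.0613 -0.249   0.022 ] [-0.0535 -0.2631  0.022 ]
blue [ 0.0687 -0.0075  0.012 ] [-0.0849 -0.0072  0.012 ] carrier end [ 0.0522 -0.0428  0.018 ] [-0.0454 -0.0434  0.018 ] key [-0.0777 -0.0951  0.034 ]
```

View pics/w2.png

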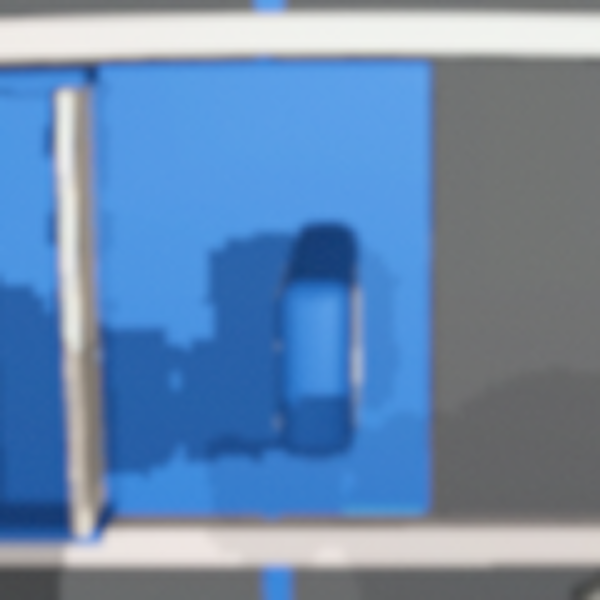

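```bash
sed -i 's/^YD=.0962; O=np.array(\[.6401,.1643\])/YD=.0945; O=np.array([.6416,.1644])/' h.py; python3 - <<'E'
from h import *
eoat.command_gripper(.5)
ctrl.line_to(d2w(0,-.021,.10),DN,rate=.2)
print(ctrl.line_to(d2w(0,-.021,.032),DN,rate=.08,stop_force=8),read_tcp_pos())
eoat.command_gripper(0.0);print('w',read_width(),read_grip_force(),read_wrist_force())
print(ctrl.line_to(d2w(0,-.241,.032),DN,rate=.1,stop_force=35),w2d(read_tcp_pos()),read_wrist_force())
eoat.command_gripper(.5)
ctrl.line_to(d2w(0,-.241,.13),DN,rate=.2)
ctrl.line_to(d2w(-.085,-.10,.26),DN,rate=.3)
f=grab('wrist','w3');print(read_t())
for n in('handle','spent0','slot0','carrier'): print(n,seen('wrist',f,n))
g=grab('top')
for n in('spent0','carrier','handle'): print(n,seen('top',g,n))
E
```

```text
False [0.64419786 0.14356017 0.03267977]
w 0.15446975904414487 59.403297901153564 [-0.50276454  2.63874708  2.47580811]
False [ 0.00072627 -0.24005906  0.03309805] [-0.2555668   4.31117843  5.31544162]
11.7167
handle [(0.8, array([ 0.0019, -0.1559,  0.0187]))]
spent0 [(0.81, array([ 0.0013, -0.1221,  0.0932])), (0.74, array([ 0.0043, -0.0303,  0.0922]))]
slot0 [(0.94, array([ 0.0031, -0.1537,  0.0167]))]
carrier [(0.64, array([-0.    , -0.1563,  0.0163]))]
spent0 [(0.43, array([ 0.039 , -0.0202,  0.0964]))]
carrier [(0.7, array([ 0.0104, -0.2096,  0.0162]))]
handle [(0.89, array([ 0.0145, -0.2103,  0.014 ]))]
```

View pics/w3.png

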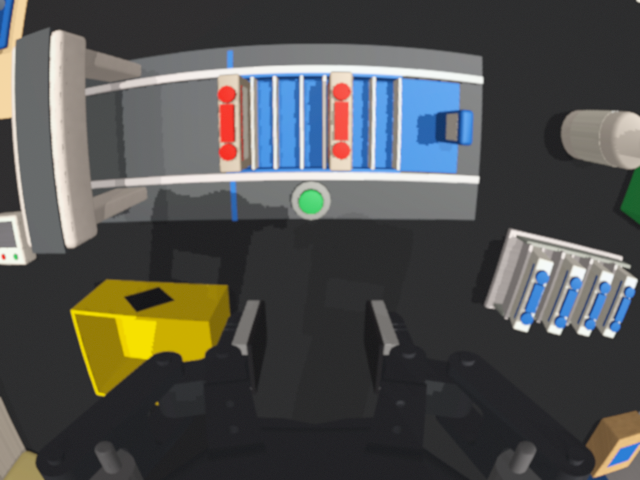

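Carrier is out with its leading edge at the blue line. Spent cassettes (red caps) are at (228,123), slot 3, and (341,121), slot 1.

```bash
python3 - <<'E'
from h import *
f=grab('wrist')
W=lambda u,v,z:np.round(w2d(wray(f,u,v,z)),4)
print('slot0',W(374,125,.046),W(399,125,.046),'slot2',W(301,125,.046),W(326,125,.046))
print('caps1',W(341.5,91,.102),W(341.5,150,.102),'caps3',W(227,94,.102),W(228.5,152,.102))
print('base end',W(460,110,.018),'rails',W(313,71,.022),W(313,175,.022),'key',W(311,201,.034),'blue',W(234,210,.012))
print('walls x',W(314,78,.046),W(314,169,.046))
for v in(100,125,150): print(f['frame'][v,290:410].sum(1).tolist())
E
```

```text
slot0 [ 0.0008 -0.1607  0.046 ] [ 0.0019 -0.1869  0.046 ] slot2 [-0.0001 -0.0865  0.046 ] [-0.0002 -0.1118  0.046 ]
caps1 [ 0.0293 -0.1233  0.102 ] [-0.0227 -0.1236  0.102 ] caps3 [ 0.0289 -0.0239  0.102 ] [-0.023  -0.0241  0.102 ]
base end [ 0.0245 -0.2653  0.018 ] rails [ 0.0596 -0.0986  0.022 ] [-0.0547 -0.0985  0.022 ] key [-0.0815 -0.0963  0.034 ] blue [-0.0956 -0.0065  0.012 ]
walls x [ 0.0484 -0.0997  0.046 ] [-0.0456 -0.0996  0.046 ]
[476, 477, 475, 464, 446, 414, 368, 337, 369, 516, 653, 708, 686, 610, 519, 469, 470, 474, 446, 380, 334, 332, 332, 333, 328, 331, 333, 330, 330, 329, 331, 362, 462, 559, 585, 538, 434, 348, 332, 372, 469, 559, 599, 578, 506, 439, 401, 382, 363, 351, 349, 365, 386, 404, 434, 480, 540, 595, 637, 665, 654, 603, 544, 501, 483, 486, 486, 491, 490, 485, 470, 429, 370, 330, 327, 326, 328, 343, 375, 392, 399, 497, 632, 700, 696, 637, 550, 497, 489, 491, 491, 493, 492, 493, 494, 492, 465, 390, 330, 321, 329, 367, 427, 434, 403, 381, 392, 495, 637, 703, 688, 621, 538, 499, 497, 495, 496, 499, 499, 498]
[470, 470, 469, 470, 462, 425, 362, 331, 345, 458, 60
[... 448 characters left out ...]
318, 337, 366, 380, 382, 387, 421, 536, 655, 707, 677, 586, 501, 488, 492, 491, 491, 491, 491, 493]
[465, 465, 464, 464, 450, 403, 347, 327, 330, 421, 589, 704, 710, 621, 509, 452, 446, 462, 463, 433, 367, 330, 322, 323, 323, 323, 323, 325, 323, 323, 318, 343, 437, 541, 573, 523, 408, 331, 331, 371, 438, 443, 402, 370, 372, 378, 382, 384, 385, 387, 391, 390, 390, 393, 393, 395, 394, 394, 407, 459, 518, 545, 522, 482, 473, 477, 477, 477, 478, 474, 452, 393, 336, 317, 318, 319, 328, 357, 376, 382, 425, 577, 697, 714, 642, 540, 488, 480, 483, 479, 481, 482, 483, 477, 446, 373, 320, 314, 314, 311, 323, 351, 376, 381, 382, 391, 468, 614, 705, 694, 596, 495, 482, 483, 484, 485, 484, 486, 488, 485]
```

```bash
cat >> h.py <<'E'
V=d2w(-.085,-.10,.26)
def prof(f,ys,xs,z):
    P=np.array([[[*d2w(x,y,z)] for y in ys] for x in xs])
    c=P@np.array(f['R']).T+np.array(f['t']);r=np.hypot(c[...,0],c[...,1]);th=np.arctan2(r,c[...,2]);K=np.array(f['mtx'])
    u=K[0,2]+K[0,0]*c[...,0]/r*th;v=K[1,2]+K[1,1]*c[...,1]/r*th
    return cv2.remap(f['frame'],u.astype('f4'),v.astype('f4'),cv2.INTER_LINEAR).astype(float).mean(0)
def carrier_y(f):
    ys=np.arange(-.40,.02,.0005)
    a=prof(f,ys,np.linspace(-.04,-.03,4),.018);blue=(a[:,2]-a[:,0]>50).astype(int)
    # outer end: 40 mm of blue inward, 15 mm of non-blue outward
    s=np.array([blue[i:i+80].sum()+30-blue[max(0,i-30):i].sum() for i in range(len(ys)-80)]);e=ys[30+np.argmax(s[30:])]+.165
    m=prof(f,ys,np.linspace(-.03,.03,9),.046).min(1)
    m=m-cv2.GaussianBlur(m[None],(0,0),20)[0]
    cs=np.arange(e-.012,e+.012,.00025)
    sc=[sum(np.interp(c+k,ys,m) for s0 in(-.075,-.025,.025,.075) for k in(s0-.0135,s0+.0135)) for c in cs]
    return e,cs[np.argmax(sc)],max(sc)
def look():
    f=grab('wrist');return f,carrier_y(f)
E
python3 - <<'E'
from h import *
f,c=look();print(c)
C=c[1] if abs(c[1]+.099)<.003 else -.099
XC=.002
for i,(s,by) in enumerate([(.075,.275),(-.025,.22)]):
    if i: 
        ctrl.move_ptp(V,DN); f,c=look();print(c); C=c[1]
        if abs(C+.099)>.004: print('moved?');break
    eoat.command_gripper(.45)
    ctrl.move_ptp(d2w(XC,C+s,.15),DN)
    print(ctrl.line_to(d2w(XC,C+s,.053),DN,rate=.12,stop_force=8))
    eoat.command_gripper(0);print('w',read_width(),read_grip_force(),read_wrist_force())
    ctrl.line_to(d2w(XC,C+s,.17),DN,rate=.15)
    ctrl.move_ptp([.378,by,.20],[np.pi,0,.04])
    print(ctrl.line_to([.378,by,.05],rate=.15,stop_force=8),read_width())
    eoat.command_gripper(.45)
    ctrl.line_to([.378,by,.2],rate=.25)
ctrl.move_ptp(V,DN)
f=grab('wrist','w4');print(carrier_y(f),read_t())
E
```

```text
(np.float64(-0.0984999999999999), np.float64(-0.09849999999999988), np.float64(712.4824612152985))
False
w 0.21941348035312638 60.939942598342896 [ 0.10013881 -0.60295312  3.78241778]
False 0.21578221247128032
(np.float64(-0.0984999999999999), np.float64(-0.09849999999999988), np.float64(880.0645583619352))
False
w 0.213923061253077 61.59351825714111 [-0.15833981  0.62209964  3.89945423]
False 0.20820586920386613
(np.float64(-0.0984999999999999), np.float64(-0.09849999999999988), np.float64(973.1939568590359)) 27.4583
```

View pics/w4.png

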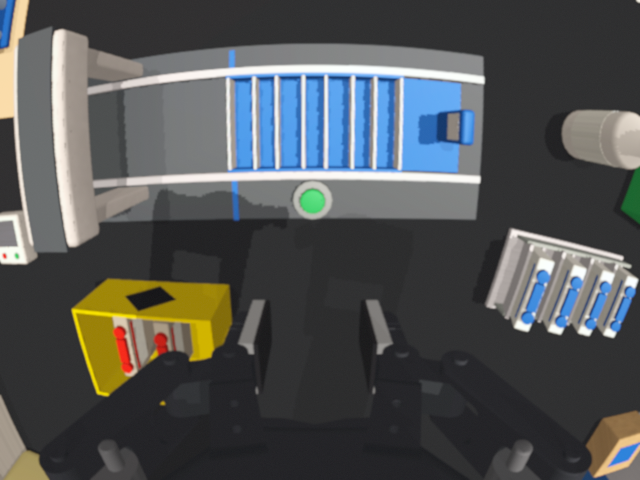

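Both spent cassettes are in the bin at (122,350) and (162,350). The carrier is empty and hasn't moved. Next is a close look at the stand.

```bash
python3 - <<'E'
from h import *
ctrl.move_ptp([.405,-.275,.28],[np.pi,0,-.077])
f=grab('wrist','w5')
im=cv2.cvtColor(f['frame'],cv2.COLOR_RGB2HSV)
m=cv2.inRange(im,(100,130,90),(125,255,255));m=cv2.morphologyEx(m,cv2.MORPH_CLOSE,np.ones((9,9)))
n,l,st,ce=cv2.connectedComponentsWithStats(m)
for i in range(1,n):
    if st[i,4]<150: continue
    v,u=np.where(l==i);P=np.array([wray(f,a,b,.088)[:2] for a,b in zip(u,v)]);c=P.mean(0);w,e=np.linalg.eigh(np.cov((P-c).T))
    print(st[i].tolist(),np.round(c,4),np.round(np.arctan2(e[1,1],e[0,1])%np.pi,3),np.round(np.sqrt(w),4))
print([x for x in find('wrist',f,'fresh0') if x[0]>.3],[x for x in find('wrist',f,'stand') if x[0]>.3],read_t())
E
```

```text
[0, 0, 160, 107, 3584] [ 0.6168 -0.0741] 1.819 [0.0185 0.05  ]
[340, 87, 16, 68, 832] [ 0.4923 -0.3119] 3.064 [0.0035 0.0191]
[280, 88, 16, 68, 917] [ 0.4959 -0.2549] 3.065 [0.0038 0.019 ]
[220, 90, 18, 68, 997] [ 0.5002 -0.1973] 3.067 [0.0044 0.0192]
[398, 90, 16, 67, 756] [ 0.4879 -0.3685] 3.058 [0.0034 0.0191]
[553, 358, 44, 37, 891] [ 0.1344 -0.6461] 1.559 [0.0154 0.0211]
[544, 406, 46, 43, 625] [ 0.0193 -0.6774] 0.78 [0.0066 0.055 ]
[464, 460, 20, 20, 208] [-0.0448 -0.5011] 0.584 [0.0053 0.0206]
[(0.93, array([ 0.494 , -0.322 ,  0.0904])), (0.79, array([ 0.5001, -0.2142,  0.0815])), (0.74, array([ 0.4868, -0.3694,  0.0929])), (0.63, array([ 0.4927, -0.2651,  0.0854])), (0.36, array([0.3457, 0.2123, 0.0486]))] [(0.69, array([ 0.4838, -0.3531,  0.0189]))] 28.9917
```

View pics/w5.png

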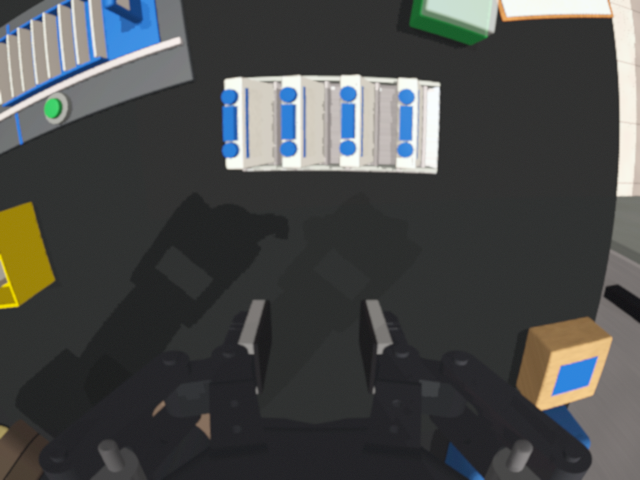

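Four fresh cassettes sit in the stand, caps at columns 230, 288, 348 and 406 and rows 96–150, leaning to +y. I'll pick the first and place it in slot 3.

```bash
cat >> h.py <<'E'
YS=-.0766; TH=np.radians(20); AX=np.array([-np.sin(YS)*np.sin(TH),np.cos(YS)*np.sin(TH),np.cos(TH)])
CAPS=[np.array(c) for c in ([.5002,-.1973],[.4959,-.2549],[.4923,-.3119],[.4879,-.3685])]
CAM=np.array([.488,-.281]) 
CAPS=[np.array([*(CAM+(c-CAM)*.989),.092]) for c in CAPS]
LEAN=[np.pi-TH,0,YS]
def pick(i):
    g=CAPS[i]-.035*AX
    eoat.command_gripper(.45)
    ctrl.move_ptp(g+.08*AX+[0,0,.06],LEAN)
    ctrl.line_to(g+.08*AX,LEAN,rate=.25)
    h=ctrl.line_to(g,LEAN,rate=.1,stop_force=8)
    eoat.command_gripper(0);print('pick',i,h,read_width(),read_grip_force(),read_wrist_force())
    ctrl.line_to(g+.07*AX,LEAN,rate=.1)
    ctrl.line_to(g+.07*AX+[0,0,.13],rate=.25)
def place(s,XC=.002,dry=False):
    ctrl.move_ptp(V,DN)
    f,c=look();C=c[1];print('carrier',c,read_width())
    y=C+s
    ctrl.move_ptp(d2w(XC,y,.16),DN)
    ctrl.line_to(d2w(XC,y,.10),DN,rate=.15)
    h=ctrl.line_to(d2w(XC,y,.054),DN,rate=.05,stop_force=8)
    print('down',h,w2d(read_tcp_pos()),read_wrist_force())
    return h
def let_go(s):
    eoat.command_gripper(.45)
    p=read_tcp_pos();ctrl.line_to([p[0],p[1],.17],rate=.2)
E
python3 - <<'E'
from h import *
f=grab('wrist');print(-np.array(f['R']).T@f['t'])
pick(0)
print(place(.075),read_t())
E
```

```text
[ 0.48531938 -0.27992027  0.44820181]
pick 0 False 0.20465282154535477 58.85406450368464 [-0.43979784  1.57263197  4.67221045]
carrier (np.float64(-0.0984999999999999), np.float64(-0.09849999999999988), np.float64(948.9513598986866)) 0.20696469458403266
down True [ 0.00341172 -0.02323694  0.09091128] [-0.42032825  0.62086256  3.76708224]
True 35.7667
```

```bash
python3 - <<'E'
from h import *
f=grab('wrist');g=grab('side')
a=cv2.resize(f['frame'][100:400,150:500],(400,343));b=cv2.resize(g['frame'][170:370,180:380],(400,400))
c=np.zeros((400,800,3),np.uint8);c[:343,:400]=a;c[:,400:]=b
cv2.imwrite('pics/w6.png',c[...,::-1]);print(read_wrist_force(),w2d(read_tcp_pos()))
E
```

```text
[-2.24673815e-03  1.04961497e+00  3.62506648e+00] [ 0.00342295 -0.02323474  0.09096586]
```

View pics/w6.png

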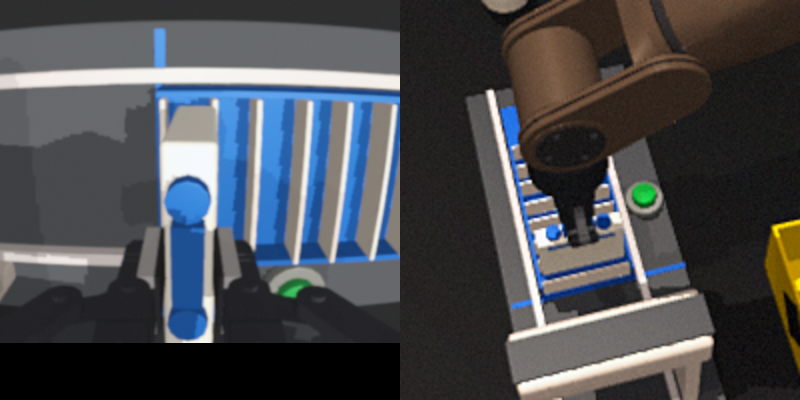

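Left image: the cassette sits over slot 3, aligned between its walls. The wrist force is back at baseline, so the stop was probably a brief touch. I'll continue down gently.

```bash
python3 - <<'E'
from h import *
p=w2d(read_tcp_pos())
h=ctrl.line_to(d2w(.002,p[1],.054),DN,rate=.04,stop_force=12)
print(h,w2d(read_tcp_pos()),read_wrist_force(),read_width())
E
```

```text
True [ 0.00352268 -0.02306991  0.09091236] [-0.42018726 -0.56678028  3.8167271 ] 0.21016269499807547
```

```bash
python3 - <<'E'
from h import *
p=w2d(read_tcp_pos())
ctrl.line_to(d2w(.002,p[1],.105),DN,rate=.1)
print(read_ee_rot(),read_width())
a=grab('wrist')
q=d2w(.002,p[1],.105)
ctrl.line_to(q,[np.pi+.06,0,YD],rate=.1)
b=grab('wrist')
out=np.hstack([cv2.resize(i['frame'][150:400,240:390],(400,600),interpolation=2)[:600] for i in(a,b)])
cv2.imwrite('pics/w7.png',out[...,::-1])
E
```

```text
[ 3.14158377e+00 -1.01322841e-03  9.45051148e-02] 0.20174497663540927
```

View pics/w7.png

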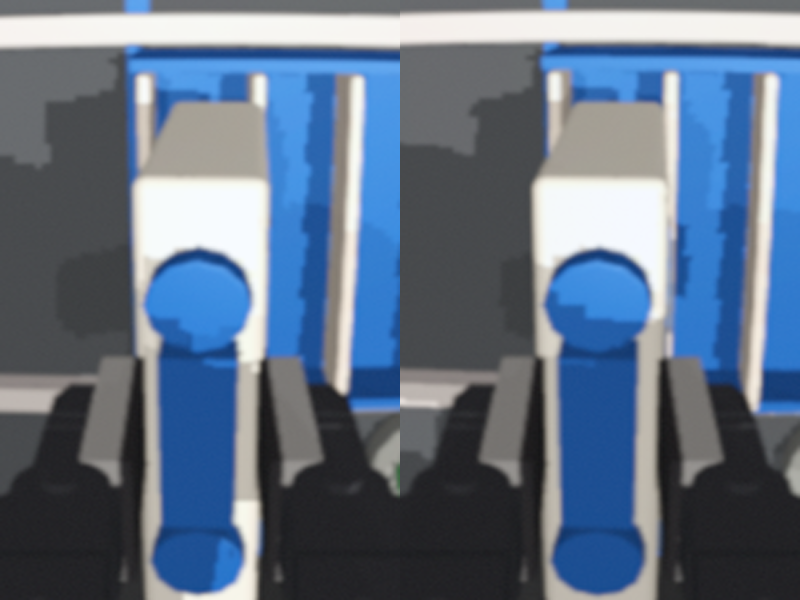

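The cassette sits tilted about 3.4° in the grip: its bottom is 20 px right of plumb. Rolling the tool by 0.058 straightens it, so I'll insert with that correction.

```bash
python3 - <<'E'
from h import *
R=[np.pi+.058,0,YD]
y=-.0985+.075+.0011
ctrl.line_to(d2w(.001,y,.10),R,rate=.1)
h=ctrl.line_to(d2w(.001,y,.054),R,rate=.04,stop_force=9)
print(h,w2d(read_tcp_pos()),read_wrist_force(),read_width())
E
```

```text
True [ 0.00036692 -0.0222779   0.06361207] [-0.54351884 -0.79288909  4.61712493] 0.20137731515840745
```

```bash
cat >> h.py <<'E'
RT=[np.pi+.058,0,YD]
def place2(s,XC=.001,roll=.058):
    R=[np.pi+roll,0,YD]
    ctrl.move_ptp(V,DN)
    f,c=look();C=c[1];print('carrier',c,read_width())
    y=C+s+.019*roll
    ctrl.move_ptp(d2w(XC,y,.16),R)
    ctrl.line_to(d2w(XC,y,.10),R,rate=.15)
    h=ctrl.line_to(d2w(XC,y,.054),R,rate=.04,stop_force=9)
    z=read_tcp_pos()[2];print('down',h,w2d(read_tcp_pos()),read_t())
    return z<.068
E
python3 - <<'E'
from h import *
let_go(0)
ctrl.move_ptp(V,DN);print(look()[1])
pick(1)
print(place2(.025))
f=grab('wrist');np.save('pl.npy',f['frame'])
E
```

```text
(np.float64(-0.0984999999999999), np.float64(-0.09849999999999988), np.float64(781.1989781091714))
pick 1 False 0.20929726800902246 59.00264022639021 [-0.72084927  1.3585283   4.26840148]
carrier (np.float64(-0.0984999999999999), np.float64(-0.09849999999999988), np.float64(771.8875115667632)) 0.20330692434733838
down True [ 0.00035485 -0.07221163  0.06358582] 47.3083
True
```

```bash
python3 - <<'E'
from h import *
let_go(0)
for i,s in((2,-.025),(3,-.075)):
    pick(i)
    if not place2(s): print('STOP');break
    let_go(0)
ctrl.move_ptp(V,DN)
f=grab('wrist','w8');print(carrier_y(f),read_t())
print([x for x in seen('wrist',f,'fresh0')])
E
```

```text
pick 2 False 0.2045698802611062 59.07780468463898 [0.13664607 1.37401746 3.92897461]
carrier (np.float64(-0.1049999999999999), np.float64(-0.10449999999999988), np.float64(720.0338848375304)) 0.20802029657234944
down True [ 0.00171986 -0.12876239  0.09063216] 56.275
STOP
(np.float64(-0.1049999999999999), np.float64(-0.10449999999999988), np.float64(723.9393250844569)) 57.1167
[(0.85, array([-0.0698, -0.1022,  0.2881])), (0.8, array([-0.0015, -0.0802,  0.0927])), (0.77, array([-0.1984, -0.5106,  0.0853])), (0.73, array([ 0.0029, -0.0362,  0.0917]))]
```

View pics/w8.png

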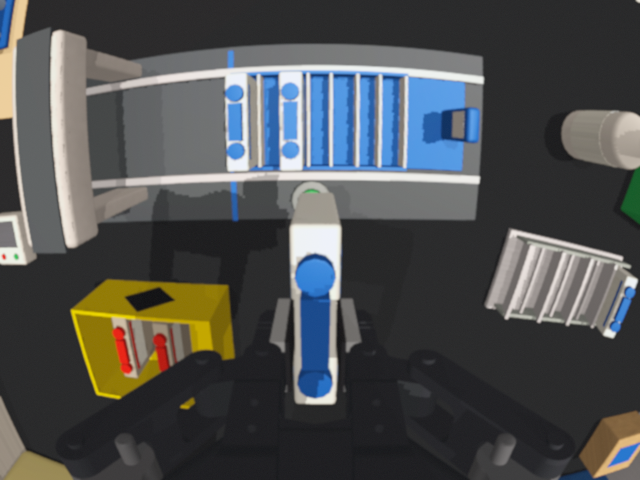

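The carrier has shifted about 6 mm outward. Fresh ones in slots 3 and 2 stand upright at (236,122) and (290,120). The held cassette now hangs nearly plumb: end-face centres at u≈316 (top) and 317 (bottom). I'll place it with roll ≈ 0.

```bash
python3 - <<'E'
from h import *
ok=place2(-.025,roll=.012);print(ok)
if not ok:
    # small search in y around the contact
    p=w2d(read_tcp_pos());R=[np.pi+.012,0,YD]
    for dy in(.0015,-.0015,.003,-.003):
        ctrl.line_to(d2w(.001,p[1]+dy,.095),R,rate=.1)
        ctrl.line_to(d2w(.001,p[1]+dy,.054),R,rate=.04,stop_force=9);z=read_tcp_pos()[2];print(dy,z)
        if z<.07: ok=True;break
f=grab('wrist');np.save('pl.npy',f['frame'])
E
```

```text
carrier (np.float64(-0.1049999999999999), np.float64(-0.10449999999999988), np.float64(719.7739296695801)) 0.20280036052143968
down True [ 0.00270995 -0.12945889  0.08355224] 59.2167
False
0.0015 0.08365868532973512
-0.0015 0.08365836871535648
0.003 0.0911486950138785
-0.003 0.09124360561890651
```

```bash
python3 - <<'E'
from h import *
R=[np.pi+.012,0,YD]; y=-.1045-.025+.0003; ok=False
ctrl.line_to(d2w(.001,y,.10),R,rate=.1);print(read_width(),w2d(read_tcp_pos()))
for x,dy in((.004,0),(-.002,0),(.004,.001),(.0055,0)):
    ctrl.line_to(d2w(x,y+dy,.096),R,rate=.1)
    ctrl.line_to(d2w(x,y+dy,.054),R,rate=.04,stop_force=9);print(x,dy,w2d(read_tcp_pos()))
    if read_tcp_pos()[2]<.07: ok=True;break
print(ok,look()[1])
if not ok:
    ctrl.line_to(d2w(.001,y,.105),R,rate=.1)
    f=grab('wrist');cv2.imwrite('pics/w9.png',cv2.resize(f['frame'][130:400,200:440],(700,600))[...,::-1])
E
```

```text
0.20381413222097838 [ 0.00128051 -0.1289528   0.10041466]
0.004 0 [ 0.00340354 -0.12904706  0.06328411]
True (np.float64(-0.1034999999999999), np.float64(-0.10499999999999989), np.float64(351.669666363155))
```

```bash
python3 - <<'E'
from h import *
let_go(0)
ctrl.move_ptp(V,DN);f,c=look();print(c)
pick(3)
ctrl.move_ptp(V,DN)
f,c=look();C=c[1];print('carrier',c,read_width())
cv2.imwrite('pics/w9.png',cv2.resize(f['frame'][40:440,200:520],(480,600))[...,::-1]);print(read_t())
E
```

```text
(np.float64(-0.1049999999999999), np.float64(-0.10449999999999988), np.float64(647.8268187464344))
pick 3 False 0.2093366951904423 59.10689949989319 [-0.16685868  2.1880315   3.7666528 ]
carrier (np.float64(-0.1049999999999999), np.float64(-0.10449999999999988), np.float64(632.0893714091361)) 0.20300989785083606
71.5083
```

View pics/w9.png

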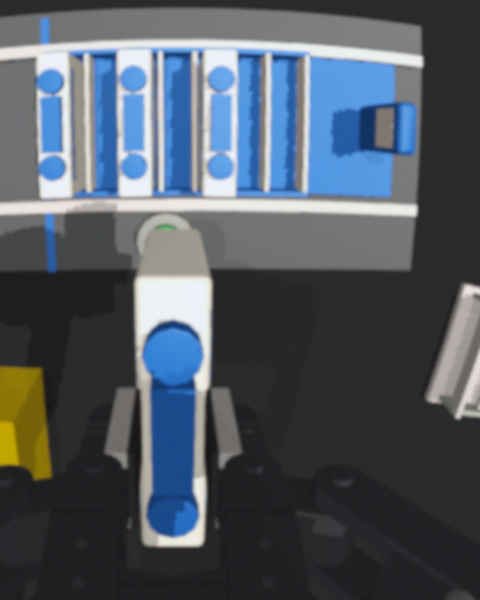

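Three are seated upright. The held cassette is nearly plumb, its bottom ~3 px right of plumb. Placing the last one in slot 0.

```bash
python3 - <<'E'
from h import *
ok=place2(-.075,XC=.0035,roll=.018);R=[np.pi+.018,0,YD];y=-.1045-.075+.0004
if not ok:
  for x,dy in((.005,0),(.002,0),(.0035,.0015),(.0035,-.0015),(.0035,.003),(.0035,-.003)):
    ctrl.line_to(d2w(x,y+dy,.096),R,rate=.1)
    ctrl.line_to(d2w(x,y+dy,.054),R,rate=.04,stop_force=9);print(x,dy,w2d(read_tcp_pos()))
    if read_tcp_pos()[2]<.07: ok=True;break
print(ok)
if ok:
    let_go(0);ctrl.move_ptp(V,DN)
    f=grab('wrist','w10');print(carrier_y(f),read_t());print(seen('wrist',f,'fresh0'))
E
```

```text
carrier (np.float64(-0.1049999999999999), np.float64(-0.10449999999999988), np.float64(639.2772668976122)) 0.20561804604073627
down True [ 0.00285434 -0.17897158  0.06335867] 73.8833
True
(np.float64(-0.1049999999999999), np.float64(-0.10449999999999988), np.float64(466.9876396273379)) 75.6
[(0.74, array([ 0.0033, -0.1321,  0.0927])), (0.72, array([ 0.0026, -0.0371,  0.0904])), (0.64, array([ 0.0024, -0.1726,  0.0949])), (0.62, array([ 0.001 , -0.0814,  0.0962]))]
```

```bash
python3 - <<'E'
from h import *
y=-.1045-.142
eoat.command_gripper(.5)
ctrl.move_ptp(d2w(.002,y,.15),DN)
print(ctrl.line_to(d2w(.002,y,.033),DN,rate=.1,stop_force=8))
eoat.command_gripper(0);print(read_width(),w2d(read_tcp_pos()))
ctrl.line_to(d2w(.002,-.04,.033),DN,rate=.08,stop_force=35);print(w2d(read_tcp_pos()))
print(ctrl.line_to(d2w(.002,-.016,.033),DN,rate=.03,stop_force=15),w2d(read_tcp_pos()),read_wrist_force())
eoat.command_gripper(.5)
ctrl.line_to(d2w(.002,-.022,.15),DN,rate=.2)
ctrl.line_to(d2w(-.06,-.03,.26),DN,rate=.3)
f=grab('wrist');g=grab('side')
print(carrier_y(f),read_t(),seen('wrist',f,'key'))
W=lambda u,v,z:np.round(w2d(wray(f,u,v,z)),4)
a=f['frame'][:,:400];b=cv2.resize(g['frame'][230:460,200:390],(396,480));cv2.imwrite('pics/w11.png',np.hstack([a,b])[...,::-1])
E
```

```text
False
0.15490114720975856 [ 0.00238213 -0.24644151  0.03391773]
[ 0.00184618 -0.04332776  0.03391187]
False [ 0.00175938 -0.01921812  0.03389405] [-5.17532772 -9.70245711  7.10586517]
(np.float64(0.1220000000000003), np.float64(0.1100000000000003), np.float64(9.834853373464057)) 83.8667 [(0.86, array([-0.0799, -0.0984,  0.032 ]))]
```

View pics/w11.png

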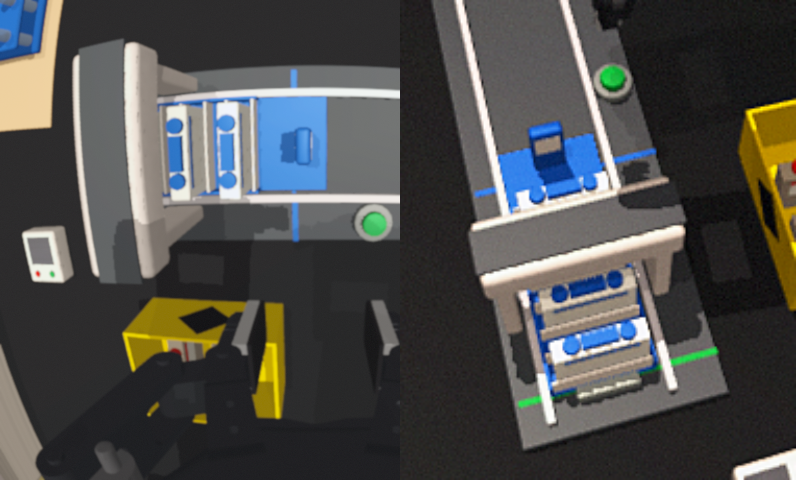

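The carrier is against the stop with all cassettes upright; the base end is at u=326, as at the start. Now I press the key.

```bash
python3 - <<'E'
from h import *
eoat.command_gripper(0)
ctrl.move_ptp(d2w(-.0805,-.0965,.08),DN)
h=ctrl.line_to(d2w(-.0805,-.0965,.016),DN,rate=.03,stop_force=14);print(h,read_tcp_pos(),read_wrist_force())
ctrl.hold(.3);print(read_tcp_pos(),read_wrist_force())
ctrl.line_to(d2w(-.0805,-.0965,.15),DN,rate=.15)
ctrl.move_ptp([.45,-.05,.3],DN)
ctrl.hold(.5)
g=grab('top','t2');f=grab('side');a=cv2.resize(g['frame'][150:350,150:400],(500,400));b=cv2.resize(f['frame'][230:440,220:370],(286,400))
cv2.imwrite('pics/end.png',np.hstack([a,b])[...,::-1]);print(read_t(),read_wrist_force())
E
```

```text
False [0.57067493 0.06072145 0.01616962] [0.67613399 0.09546519 0.31313435]
[0.57060238 0.06073187 0.01605213] [ 0.51348032 -0.19233836  0.06929421]
90.3083 [-0.41587627 -0.27940231 -0.10763472]
```

View pics/end.png

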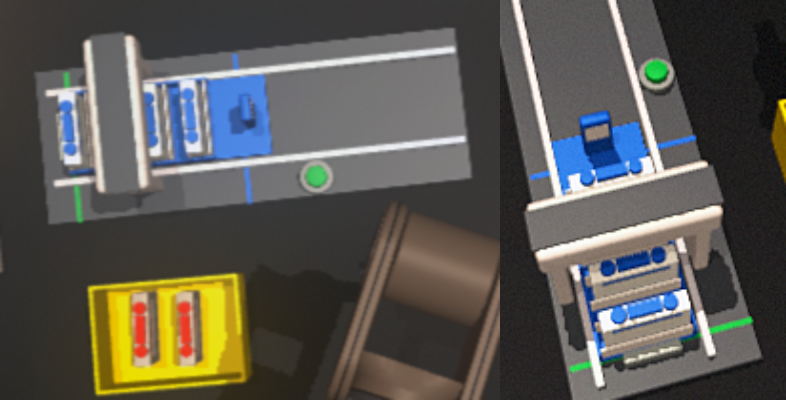

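The TCP reached z=0.016 with no force, so the press didn't reach the key. Comparing rays from the top and wrist cameras puts the key lower, nearer x=-0.084. The carrier is home and the spent cassettes are in the bin. I'll press again, with a force stop.

```bash
python3 - <<'E'
from h import *
print(read_width())
ctrl.move_ptp(d2w(-.0835,-.097,.08),DN)
ctrl.line_to(d2w(-.0835,-.097,.035),DN,rate=.1);F0=np.array(read_wrist_force());print(F0)
for z in np.arange(.030,.0035,-.003):
    h=ctrl.line_to(d2w(-.0835,-.097,z),DN,rate=.03,stop_force=14)
    print(round(z,3),h,np.round(read_tcp_pos(),4),np.round(read_wrist_force(),2))
    if h: break
ctrl.hold(.3);f=grab('wrist','press');g=grab('side')
ctrl.line_to(d2w(-.0835,-.097,.15),DN,rate=.15)
print(read_width(),read_t())
E
```

```text
-0.0017250670809081322
[-0.20825075 -0.85454468  0.59557171]
0.03 False [0.5677 0.06   0.0301] [ 0.13  0.56 -0.21]
0.027 False [0.5674 0.06   0.0268] [-0.04 -0.08  0.83]
0.024 False [0.5674 0.06   0.0237] [ 0.76 -0.02  0.28]
0.021 False [0.5674 0.06   0.0207] [-0.35 -0.26 -0.15]
0.018 False [0.5674 0.06   0.0177] [-0.29  0.3  -0.22]
0.015 False [0.5674 0.06   0.0147] [-0.26  0.32 -0.02]
0.012 False [0.5674 0.06   0.0117] [-0.23  0.18  0.08]
0.009 False [0.5674 0.06   0.0087] [-1.29  0.65  0.33]
0.006 False [0.5682 0.0599 0.0065] [0.58 1.14 2.41]
0.00185073995120446 95.7917
```

```bash
python3 - <<'E'
from h import *
def green(c):
    f=grab(c);h=cv2.cvtColor(f['frame'],cv2.COLOR_RGB2HSV);m=cv2.inRange(h,(50,120,80),(75,255,255))
    if c=='side': m[:230]=0;m[310:]=0;m[:,:270]=0;m[:,330:]=0
    n,l,s,ce=cv2.connectedComponentsWithStats(m);k=[(s[i].tolist(),np.round(ce[i],1).tolist()) for i in range(1,n) if s[i,4]>15];return f,k
print('wrist@.15',green('wrist')[1],read_tcp_pos())
print('side free',green('side')[1])
ctrl.line_to(d2w(-.0835,-.097,.035),DN,rate=.15)
f,k=green('side');print('side .035',k)
# expected side px of fingertip
print('tip px',proj(f,read_tcp_pos()),'key px z.02/.03',proj(f,d2w(-.0835,-.097,.02)),proj(f,d2w(-.0835,-.097,.03)))
g=f['frame']; print(g[250:290:4,302].tolist())
print('wrist',green('wrist')[1])
E
```

```text
wrist@.15 [([11, 70, 4, 18, 69], [12.5, 78.4]), ([21, 211, 6, 16, 60], [23.9, 218.3]), ([297, 213, 34, 33, 847], [313.6, 228.9])] [0.56655993 0.06002399 0.14834487]
side free [([296, 262, 12, 11, 103], [301.4, 266.8])]
side .035 [([296, 263, 12, 11, 88], [301.4, 267.6])]
tip px [300.58405512 264.50856248] key px z.02/.03 [301.19184317 268.00629136] [301.14213557 265.8485091 ]
[[29, 27, 29], [23, 22, 22], [32, 31, 33], [34, 34, 36], [13, 101, 33], [0, 103, 30], [74, 82, 66], [55, 58, 52], [49, 46, 52], [42, 44, 48]]
wrist [([287, 265, 52, 46, 1585], [311.7, 284.7])]
```

```bash
python3 - <<'E'
from h import *
def gr():
    f=grab('wrist');h=cv2.cvtColor(f['frame'],cv2.COLOR_RGB2HSV);m=cv2.inRange(h,(50,120,80),(75,255,255))
    n,l,s,ce=cv2.connectedComponentsWithStats(m);i=1+np.argmax(s[1:,4]);return f,ce[i],s[i]
def tri(V):
    A=np.zeros((3,3));b=np.zeros(3)
    for f,c in V:
        R=np.array(f['R']);o=-R.T@np.array(f['t']);d=wray(f,*c,0)-o;d/=np.linalg.norm(d);M=np.eye(3)-np.outer(d,d);A+=M;b+=M@o
    return np.linalg.solve(A,b)
V=[]
t=np.array(read_tcp_pos());f,c,s=gr();V.append((f,c));print('tip px in wrist',wproj(f,t),wproj(f,t+[0,0,.02]),'key',c,s)
h=ctrl.line_to(d2w(-.0835,-.21,.12),DN,rate=.25);f,c,s=gr();V.append((f,c));print(s)
ctrl.line_to(d2w(-.0835,.0,.12),DN,rate=.25);f,c,s=gr();V.append((f,c));print(s)
ctrl.line_to(d2w(-.14,-.097,.15),DN,rate=.25);f,c,s=gr();V.append((f,c));print(s)
p=tri(V);print(p,w2d(p));p=tri(V[1:]);print(p,w2d(p))
E
```

```text
tip px in wrist [314.84298269 294.61667051] [314.88690347 313.44283193] key [311.75490817 284.65231159] [ 287  265   52   46 1579]
[151 223  34  35 918]
[423 224  35  35 943]
[296 144  34  33 878]
[0.5676158  0.06117602 0.02656959] [-0.08339426 -0.0957823   0.02656959]
[0.56727064 0.06103709 0.02804903] [-0.08375098 -0.09588805  0.02804903]
```

The key is confirmed at deck (-0.0836, -0.0958), top z≈0.028. The real fingertip contact lies about 20 mm behind the nominal TCP, so I press deeper with a force stop.

```bash
python3 - <<'E'
from h import *
K=lambda z:d2w(-.0836,-.0958,z)
ctrl.line_to(K(.05),DN,rate=.2);ctrl.line_to(K(.014),DN,rate=.1)
for z in np.arange(.011,-.0075,-.0015):
    h=ctrl.line_to(K(z),DN,rate=.02,stop_force=9); ctrl.hold(.1)
    F=np.array(read_wrist_force());print(round(z,4),h,np.round(read_tcp_pos(),4),np.round(F,2))
    if F[2]>8: break
ctrl.hold(.3)
ctrl.line_to(K(.15),DN,rate=.15);print(read_t())
E
```

```text
0.011 False [0.5676 0.0611 0.0113] [-0.59  0.23  0.71]
0.0095 False [0.5674 0.0612 0.0094] [ 0.98 -0.73  0.54]
0.008 False [0.5677 0.0611 0.0083] [ 0.43 -0.38  0.46]
0.0065 False [0.5677 0.0611 0.0067] [0.44 0.42 1.99]
0.005 False [0.5677 0.0611 0.0052] [0.04 0.24 3.71]
0.0035 False [0.5677 0.0611 0.0037] [0.8  0.5  3.27]
0.002 False [0.5678 0.0611 0.0023] [0.91 0.57 4.5 ]
0.0005 False [0.5678 0.0611 0.0022] [-3.21 -0.04 12.6 ]
104.9667
```

Spring response from 0.0075, then a hard stop at 0.0022, so the key went fully down. Last check, then hand in.

```bash
python3 - <<'E'
from h import *
ctrl.move_ptp(d2w(-.06,-.03,.26),DN);ctrl.hold(.3)
f=grab('wrist');c=carrier_y(f);print(c,seen('wrist',f,'fresh0'))
if abs(c[0]-.122)<.003: print(job.finish_job(),read_t())
E
```

```text
(np.float64(0.1220000000000003), np.float64(0.1100000000000003), np.float64(7.9092255742057205)) [(0.85, array([0.0036, 0.0435, 0.0935])), (0.79, array([0.0026, 0.0912, 0.0916])), (0.54, array([0.0003, 0.136 , 0.0409]))]
the job is handed in; nothing more can be done
the job is handed in; nothing more can be done
```

The job is handed in: both spent cassettes are in the bin, all four fresh ones stand seated in carrier slots, the carrier is home against the stop, and the start key was pressed fully down on the third try, after the first fell short and the second pressed it partway; no verdict came back.

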